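Hang the desk bin on the organiser rail

ROBOT

A 7-joint arm with a two-finger parallel gripper is mounted at the origin on the work surface. World frame = base frame: x ahead of the robot, y to its left, z up, the work surface at z = 0. Lengths are in m, angles in rad, forces in N, time in s.
With the tool pointing down it reaches from about 0.425 to 0.875 m from the base axis. Payload 4.7 kg.
Tool frame: the origin (TCP) lies at the centre of the arm's flange, where the gripper is bolted on; the fingertips stand 182 mm ahead of it and the grasp point (between the pads) lies 164 mm ahead of it; x points along the fingers, y is the direction in which the jaws open and shut, and the axes are right-handed (so a half turn about x gives the same grasp; the last joint's range is limited). The gripper opens to 87 mm and grips with 3 to 60 N. Pads are 19 mm wide; open, the fingers measure 117 mm over their backs; the gripper's body (75 mm by 190 mm) begins 51 mm behind the grasp point.
Start: joints at [1.265, 0.321, -0.07, 1.45, 0.023, 1.371, -0.057], TCP at [0.204, -0.617, 0.405] pointing down, gripper open.
Joint ranges: [-2.86, 2.86], [-0.3, 2.09], [-1.38, 1.24], [0.06, 2.45], [-1.56, 4.7], [0.09, 2.05], [-2.69, 2.69]. Speed limits (rad/s): [2.57, 2.57, 3.14, 3.14, 3.14, 3.14, 3.14].

INTERFACE

Orientations are given as a rotation vector (axis times angle).
In Python, from bench import ctrl gives the robot as it stands.
- The arm moves only by the shell command python3 -m crank 'ROWS' [FORCE]. ROWS is JSON, one flat list of numbers, 7 for each row, row after row: the shift along the tool's x, y, z in mm, then the turn, a rotation vector about the tool's x, y, z in rad, then the finger opening in mm, from 0 to 87. A call has exactly 5 rows; each row shifts and turns the commanded pose from where the row before left it, along the tool's axes as they then stand; what a row does not reach is not made up. A row lasts 1/8 s, in which the tool goes at most 62.5 mm and 10.7 degrees, less where a joint would pass 70% of its speed; a pose out of reach is approached as far as the arm can. A call with a gripper value outside its range is refused whole. The fingers move at their own pace and stop on an object; FORCE is the grip in N (left out, the last holds). Time passes only in rows, so rows that do not move let the fingers close, or fill a call up. It gives the time, the measured TCP pose, the force and the opening at its end, in the units of the state.
- ctrl.get_state(): the state, without advancing time (a new reading comes with each control period).
- ctrl.get_image(name): name is "scene" or "top" or "wrist"; returns the picture (420x560x3 uint8, red, green, blue); there is no depth.
- ctrl.camera_params(name): a dict with "K" (3x3 intrinsics, pixels), "world_to_cam" (4x4, takes a point from world to camera coordinates); the wrist camera has in their place "hand_eye" (4x4, takes a point from camera to tool coordinates, whose origin is the TCP and whose axes are the tool frame's). Camera axes: x right, y down, z forward; pixel columns grow to the right and rows downward; lengths in m; the calibration is good to about 2 mm. A picture is of the moment at which its call begins: read the wrist's pose just before it. camera_params takes no time and is no camera call.
- ctrl.close_job(): hands the job in, once; it reports no verdict.
Trained networks look in the newest picture that a camera, given by its name, has taken for a name from the list of things; names that differ only in an ending like _2 or _b are one class to them, and where a whole thing is asked for, a point or a joint stands for the part that bears it (a point fixed in the world has none). Each returns a list of dicts, best first, with "confidence" (0 to 1); they miss things now and then, are a little off and sometimes report something else, mostly with a low value. They report only what shows in the picture. A call takes as long as a camera call.
- ctrl.regions_of(camera, target): "region" (420x560 bool, what is visible of it) and "at" ([column, row] in pixels, amid what is visible of it).
- ctrl.mark_of(camera, target): "at" ([column, row] in pixels: a listed point, or the origin of a listed thing).
The state is a dict: "time": time; "joint_positions": joint angles; "qd": joint speeds; "joint_torque": joint torques, N m; "position": TCP position; "tool_rot": TCP orientation; "ft_force": force on the tool from outside, world axes, zero at the start; "torque": the same for the moment, N m; "grip_width": opening from 0.0 (shut) to 1.0 (fully open).
Only numpy, scipy, OpenCV 4.12 (cv2) and the standard library are available. Lean on these libraries where they do the work, as an engineer would, in place of code of your own. Each camera call takes 0.05 s, during which the arm holds its last target.

TASK

Hang the yellow bin on the desk organiser's dark round rail, in the gap between the white pen cup and the grey note tray, with the front of the bin on the same side as theirs. Hook its back lip over the rail with the bin clearly tipped, its bottom swung out away from the stand by about 25 degrees, pause a moment with the lip down on the rail, then swing the bin down until it hangs flat against the lower bar, and let go. Do not push the plant, mug or tape roll about.

Things in the scene. Friction and masses are not known exactly. Their poses are not given: they have to be found in the camera images.
- bin_handle (a point): Centre of the bin's wooden handle bar, gripped from above: 12 mm thick along x, 60 mm long along y, 40 mm tall (20 mm above and below this point; its foot is 10 mm above the bin's rim). 105 mm above the bin's underside, in the middle of its plan. The bin's axes: x to its back (lip side), y along its width, z up.
- bin: Loose yellow open-topped bin, 90 mm deep (x), 110 mm wide (y), 75 mm high, 4 mm walls, 0.15 to 0.3 kg. Origin: centre of its underside; x points to its back, where the lip is (back face at x = 45 mm). Starts upright on the desk, its back facing away from the robot, turned up to 35 degrees either way from world x.
- bin_lip (a point): Centre of the mouth under the bin's lip; 54 mm along x and -40 mm along z from bin_handle, same axes. The lip runs the full width: flat underside 6 mm above this point, mouth 18 mm wide in x, downturn 4 mm thick, its edge, flared back 4 mm, 16 mm below this point. With the rail's axis here the rail touches the lip's underside.
- rail: Fixed stand: 140 x 440 x 12 mm wooden base board, white posts at y = +-208 mm up to z = 177 mm. Origin: centre of the board's underside, on the desk. -x is its front, towards the robot (yaw up to 17 degrees), y along the rail, z up. A flat bar 16 mm tall, centre z = 118 mm, front face at x = -10 mm, stops the back of a hung bin. Open behind.
- rail_mid (a point): Middle of the dark steel rail, on its axis: a round bar 12 mm in diameter along y, 165 mm above the desk, directly above the origin of rail, same axes. A hung bin's underside is 100 mm above the desk.
- pen_cup: White pen cup with three pens, clipped near one end of the rail, fixed; 60 mm wide along the rail, in front of it. Origin on the rail's axis at the middle of its clip; pens reach 50 mm above it.
- note_tray: Grey note tray with a green block, clipped near the other end of the rail, fixed; 64 mm wide along the rail. Origin on the rail's axis at the middle of its clip. Which is at which end varies; the gap between them is at least 240 mm, its middle within 10 mm of rail_mid.
- plant: Small white plant pot, loose, 66 mm across, 110 mm tall with leaves, beyond the stand; leave it. Origin at its underside.
- mug: Blue mug, loose, 80 mm across, 90 mm tall, near the robot on its right; leave it. Origin at its underside.
- tape_roll: Orange tape roll lying flat, loose, 76 mm across, 19 mm tall, beyond the stand or bin, left of the plant; leave it. Origin at its underside.

How it is judged:
On the way:
1. the lip is down over the rail, between the neighbours, while the bin is tipped with its bottom out by more than 11 degrees (x of bin_lip in the frame of rail between -0.01 and 0.01 m and z of bin_lip in the frame of rail between 0.155 and 0.173 m and y of bin_lip in the frame of rail between -0.09 and 0.09 m and angle between bin_handle's own z axis and vertical between 0.2 and 0.85 rad and x of bin_handle in the frame of rail below 0 m and z of bin_handle in the frame of rail above 0.203 m and angle between the y axis of bin_handle and the y axis of rail, either way round below 0.2 rad), for 0.2 s.
At the end, for the whole second after the job is handed in: Lip hooked on the rail within 90 mm of its middle, mouth centre within 10 mm of the rail axis front to back and 10 mm below to 8 mm above it; front outwards, upright and parallel to the rail within 7 degrees, released, at rest, weight on the stand (x of bin_lip in the frame of rail between -0.01 and 0.01 m and z of bin_lip in the frame of rail between 0.155 and 0.173 m and y of bin_lip in the frame of rail between -0.09 and 0.09 m and x of bin_handle in the frame of rail below -0.02 m and angle between bin_handle's own z axis and vertical below 0.12 rad and angle between the y axis of bin_handle and the y axis of rail, either way round below 0.12 rad and linear speed of bin below 0.02 m/s and angular speed of bin below 0.1 rad/s and contact force between bin and rail above 0.3 N); the robot touches nothing.
It fails at once if the plant is pushed more than 30 mm (distance of plant from where it was at the start of the episode above 0.03 m).
It fails at once if the mug is pushed more than 30 mm (distance of mug from where it was at the start of the episode above 0.03 m).
It fails at once if the tape roll is pushed more than 30 mm (distance of tape_roll from where it was at the start of the episode above 0.03 m).
It also fails if it takes over 61 s, if anything falls off the work surface, if the arm or the gripper's body presses on something with over 40 N, if the wrist force passes 120 N, or if a joint passes its speed limit or range.

## Working session

There is one attempt and no reset: what is moved stays moved. The work goes in short steps, Python scripts to look and compute and a shell command to move; the robot and the scene stay as the last step left them, time stands still between calls to the robot, and variables do not carry over. Pictures are saved under pics/ and viewed, and the job is handed in when it is done.

```bash
ls; mkdir -p pics
cat > h.py <<'E'
import numpy as np, cv2
from scipy.spatial.transform import Rotation as R
from bench import ctrl
def save(im,n): cv2.imwrite('pics/'+n+'.png',im[:,:,::-1])
def cam(name,st=None):
    p=ctrl.camera_params(name); K=np.array(p['K'])
    if 'world_to_cam' in p: return K,np.array(p['world_to_cam'])
    st=st or ctrl.get_state()
    T=np.eye(4);T[:3,:3]=R.from_rotvec(st['tool_rot']).as_matrix();T[:3,3]=st['position']
    return K,np.linalg.inv(T@np.array(p['hand_eye']))
def ray(K,W,uv):
    C=np.linalg.inv(W); d=C[:3,:3]@np.linalg.inv(K)@np.array([*uv,1.]); return C[:3,3],d/np.linalg.norm(d)
def tri(rs):
    A=np.zeros((3,3));b=np.zeros(3)
    for o,d in rs:
        P=np.eye(3)-np.outer(d,d);A+=P;b+=P@o
    x=np.linalg.solve(A,b); return x,[float(np.linalg.norm(np.cross(x-o,d))) for o,d in rs]
def proj(K,W,X):
    c=W@np.array([*X,1.]);q=K@c[:3];return q[:2]/q[2]
def atz(r,z):
    o,d=r;return o+d*(z-o[2])/d[2]
E
python3 - <<'E'
from h import *
st=ctrl.get_state();print({k:np.round(v,3) for k,v in st.items()})
for c in ['scene','top','wrist']:
    save(ctrl.get_image(c),c+'0')
names=['bin_handle','bin_lip','bin','rail','rail_mid','pen_cup','note_tray','plant','mug','tape_roll']
Ks={c:cam(c) for c in ['scene','top']}
for n in names:
    rs=[]
    for c in ['scene','top']:
        m=ctrl.mark_of(c,n)
        print(n,c,[(np.round(a['at'],1).tolist(),round(a['confidence'],2)) for a in m[:2]])
        if m: rs.append(ray(*Ks[c],m[0]['at']))
    if len(rs)==2:
        x,e=tri(rs);print('   ',x.round(4),np.round(e,4))
E
```

```text
pics
{'time': np.float64(0.0), 'joint_positions': array([ 1.265,  0.322, -0.07 ,  1.452,  0.023,  1.371, -0.057]), 'qd': array([ 0.001, -0.001,  0.   , -0.001, -0.001,  0.002, -0.   ]), 'joint_torque': array([ 0.0000e+00, -4.9127e+01, -4.0300e-01, -3.1253e+01, -6.4000e-02,
        4.3000e-02,  0.0000e+00]), 'position': array([ 0.204, -0.617,  0.404]), 'tool_rot': array([ 2.049,  0.332, -2.05 ]), 'ft_force': array([ 0.022,  0.084, -0.239]), 'torque': array([ 0.033,  0.032, -0.004]), 'grip_width': np.float64(0.999)}
bin_handle scene [([249.9, 259.5], 0.96)]
bin_handle top []
bin_lip scene [([271.4, 272.7], 0.78)]
bin_lip top [([327.5, 185.1], 0.8), ([285.9, 141.3], 0.35)]
    [ 0.6417 -0.1306  0.0611] [0.0045 0.0045]
bin scene [([253.6, 279.5], 0.75)]
bin top []
rail scene [([319.1, 220.4], 0.61), ([282.7, 197.9], 0.35)]
rail top [([223.7, 219.4], 0.85)]
    [ 0.5596  0.1867 -0.0162] [0.0042 0.0042]
rail_mid scene [([321.7, 181.1], 0.74)]
rail_mid top [([212.2, 206.7], 0.81), ([215.0, 153.8], 0.65)]
    [0.5615 0.1832 0.1687] [0.0053 0.0053]
pen_cup scene [([365.6, 162.7], 0.93), ([270.0, 277.1], 0.7)]
pen_cup top [([151.6, 198.2], 0.58)]
    [0.5961 0.3554 0.166 ] [0.0032 0.0032]
note_tray scene [([283.4, 198.2], 0.6)]
note_tray top [([269.0, 220.4], 0.91)]
    [0.5257 0.0364 0.1644] [0.0022 0.0022]
plant scene [([337.4, 294.2], 0.66)]
plant top [([284.9, 140.3], 0.8)]
    [ 0.8001 -0.0108 -0.0024] [0.001 0.001]
mug scene [([152.0, 253.9], 0.76)]
mug top [([396.7, 303.5], 0.59)]
    [ 0.2957 -0.3195  0.0021] [0.0097 0.0097]
tape_roll scene [([370.2, 248.2], 0.65)]
tape_roll top [([215.9, 152.9], 0.55)]
    [ 0.7652  0.2048 -0.0037] [0.0005 0.0005]
```

View pics/scene0.png

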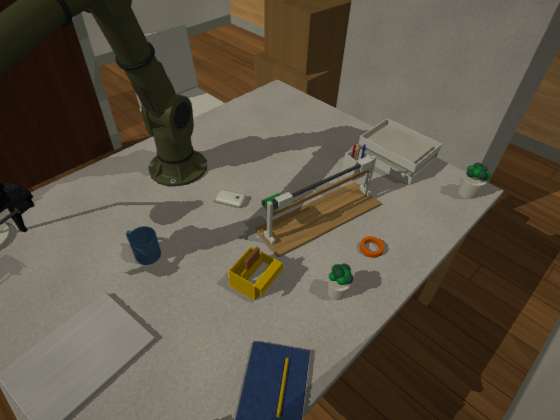

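View pics/top0.png

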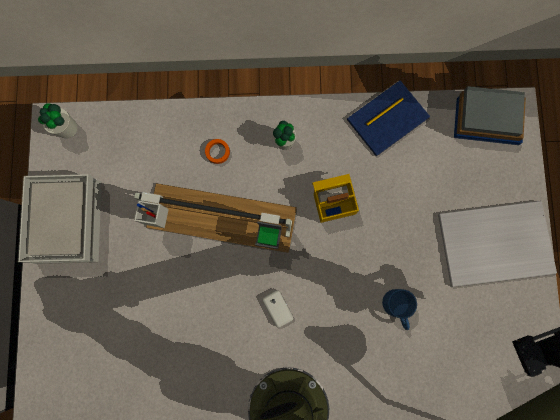

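View pics/wrist0.png

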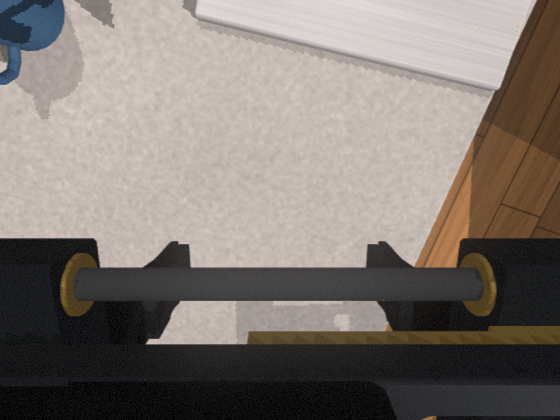

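The scene picture shows the bin near (255,272), with its lip towards the far side of the desk. The stand runs from (268,225) to (370,175), with the cup at the left end (y≈0.355) and the tray at the right (y≈0.036). The mug is at (145,245), the plant at (340,280) and the tape at (372,246), and all three are clear of the arm's path.

Next I'll fit the bin and rail poses and check the tool axes.

```bash
cat >> h.py <<'E'
def pose():
    st=ctrl.get_state(); return np.array(st['position']),R.from_rotvec(st['tool_rot']),st
def rel(p,Rt,p2,R2):
    "rows: shift in tool axes mm, rotvec in tool axes, given shift first then turn"
    d=Rt.inv().apply(np.array(p2)-p)*1000; w=(Rt.inv()*R2).as_rotvec()
    return d,w
def rect(yaw): # tool down, jaw(y) along horizontal dir yaw, R columns x=down,y,z=x cross y
    x=np.array([0,0,-1.]);y=np.array([np.cos(yaw),np.sin(yaw),0]);return R.from_matrix(np.c_[x,y,np.cross(x,y)])
E
python3 - <<'E'
from h import *
p,Rt,st=pose();print(Rt.as_matrix().round(3));print(np.round(ctrl.camera_params('wrist')['hand_eye'],4).tolist(),np.round(ctrl.camera_params('wrist')['K'],1).tolist())
for c in ['scene','top']:
    for n in ['bin','bin_handle']:
        for r in ctrl.regions_of(c,n)[:2]:
            m=r['region'];print(c,n,r['confidence'],m.sum(),r['at'])
            if c=='top': 
                rr=cv2.minAreaRect(np.argwhere(m)[:,::-1].astype(np.float32)); print(rr, cv2.boxPoints(rr))
                K,W=cam(c); print([atz(ray(K,W,q),.075).round(4) for q in cv2.boxPoints(rr)])
E
```

```text
[[ 0.     0.314 -0.949]
 [-0.    -0.949 -0.314]
 [-1.     0.     0.   ]]
[[-0.0003, -0.2465, 0.9692, 0.019], [1.0, 0.0002, 0.0003, 0.0012], [-0.0002, 0.9692, 0.2465, -0.0673], [0.0, 0.0, 0.0, 1.0]] [[350.9, 0.0, 277.8], [0.0, 350.9, 211.5], [0.0, 0.0, 1.0]]
scene bin 0.65 1859 [254.6, 272.0]
scene bin_handle 0.87 1830 [251.9, 271.3]
top bin 0.94 1509 [332.8, 198.6]
((334.95159912109375, 197.63162231445312), (40.72357940673828, 39.517822265625), 76.50426483154297) [[310.9864  182.44327]
 [349.41302 173.22089]
 [358.9168  212.81998]
 [320.49017 222.04236]]
[array([ 0.6451, -0.0853,  0.075 ]), array([ 0.6693, -0.198 ,  0.075 ]), array([ 0.5518, -0.22  ,  0.075 ]), array([ 0.5281, -0.1087,  0.075 ])]
top bin_handle 0.83 1657 [332.2, 195.8]
((334.7059326171875, 197.82354736328125), (42.6862678527832, 40.74597930908203), 75.96376037597656) [[309.76474 182.05884]
 [349.29416 172.17648]
 [359.64713 213.58826]
 [320.1177  223.47061]]
[array([ 0.6463, -0.0818,  0.075 ]), array([ 0.6724, -0.1978,  0.075 ]), array([ 0.5495, -0.2219,  0.075 ]), array([ 0.5239, -0.1075,  0.075 ])]
```

```bash
cat >> h.py <<'E'
from scipy.linalg import fractional_matrix_power as fmp
def H(p,Rt):
    T=np.eye(4);T[:3,:3]=Rt.as_matrix();T[:3,3]=p;return T
def plan(p2,R2,n,p=None,Rt=None):
    if p is None: p,Rt,_=pose()
    D=np.real(fmp(np.linalg.inv(H(p,Rt))@H(p2,R2),1/n))
    w=R.from_matrix(D[:3,:3]).as_rotvec()
    print('row',(D[:3,3]*1000).round(1).tolist(),w.round(4).tolist(),'deg',np.degrees(np.linalg.norm(w)).round(1),'mm',np.linalg.norm(D[:3,3]*1000).round(1))
E
python3 - <<'E'
from h import *
plan([.60,-.18,.42],rect(np.radians(10)),15)
E
```

```text
row [-1.0, 6.4, -42.3] [-0.095, 0.0, 0.0] deg 5.4 mm 42.8
```

```bash
python3 -m crank '[-1,6.4,-42.3,-0.095,0,0,87, -1,6.4,-42.3,-0.095,0,0,87, -1,6.4,-42.3,-0.095,0,0,87, -1,6.4,-42.3,-0.095,0,0,87, -1,6.4,-42.3,-0.095,0,0,87]' 10
python3 -m crank '[-1,6.4,-42.3,-0.095,0,0,87, -1,6.4,-42.3,-0.095,0,0,87, -1,6.4,-42.3,-0.095,0,0,87, -1,6.4,-42.3,-0.095,0,0,87, -1,6.4,-42.3,-0.095,0,0,87]'
python3 -m crank '[-1,6.4,-42.3,-0.095,0,0,87, -1,6.4,-42.3,-0.095,0,0,87, -1,6.4,-42.3,-0.095,0,0,87, -1,6.4,-42.3,-0.095,0,0,87, -1,6.4,-42.3,-0.095,0,0,87]'
python3 -m crank '[0,0,0,0,0,0,87,0,0,0,0,0,0,87,0,0,0,0,0,0,87,0,0,0,0,0,0,87,0,0,0,0,0,0,87]'
python3 - <<'E'
from h import *
p,Rt,st=pose();print(p,Rt.as_matrix().round(3).tolist())
K,W=cam('wrist',st)
save(ctrl.get_image('wrist'),'w1')
for n in ['bin_handle','bin_lip','bin']:
    m=ctrl.mark_of('wrist',n);print(n,[(np.round(a['at'],1).tolist(),round(a['confidence'],2)) for a in m[:2]])
    z={'bin_handle':.105,'bin_lip':.065,'bin':0}[n]
    if m: print(atz(ray(K,W,m[0]['at']),z).round(4))
E
```

```text
time: 1.98
position: [0.4039, -0.5419, 0.4097]
tool_rot: [1.752, 0.738, -1.752]
ft_force: [0.8, -0.4, 0.8]
grip_width: 0.999
time: 2.6
position: [0.5459, -0.3843, 0.4147]
tool_rot: [1.425, 1.053, -1.425]
ft_force: [0.4, -0.3, -0.3]
grip_width: 1.001
time: 3.22
position: [0.5999, -0.1776, 0.4199]
tool_rot: [1.075, 1.289, -1.075]
ft_force: [0.5, -0.5, 0.5]
grip_width: 1.001
time: 3.85
position: [0.5997, -0.1813, 0.4196]
tool_rot: [1.081, 1.286, -1.081]
ft_force: [0.7, -0.4, -0.2]
grip_width: 0.999
[ 0.59970232 -0.18126166  0.41959789] [[-0.0, 0.985, 0.172], [0.0, 0.172, -0.985], [-1.0, -0.0, -0.0]]
bin_handle [([277.0, 169.6], 0.92)]
[ 0.5948 -0.1546  0.105 ]
bin_lip [([331.4, 167.4], 0.77)]
[ 0.6465 -0.1487  0.065 ]
bin [([277.2, 159.1], 0.67)]
[ 0.5951 -0.1564  0.    ]
```

View pics/w1.png

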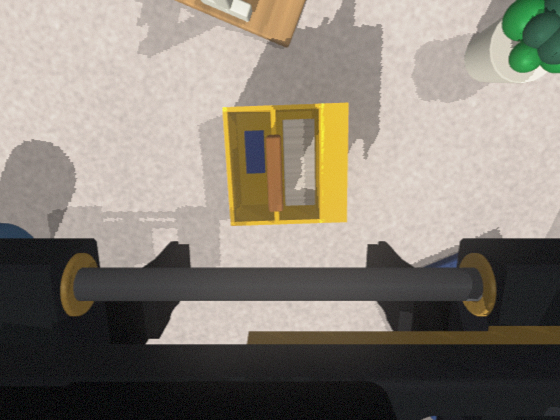

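The wrist picture shows the bin upright with its lip on the right. The lip's outer edge runs from (348,103) to (348,222), and the handle is at about (272,172). I'll compute the yaw from the corners and triangulate the handle height against the scene view.

Run:
```python
from h import *
p,Rt,st=pose();K,W=cam('wrist',st)
im=ctrl.get_image('wrist')
hsv=cv2.cvtColor(im,cv2.COLOR_RGB2HSV)
m=cv2.inRange(hsv,(20,120,120),(35,255,255));m[235:]=0
save(cv2.resize(im[80:240,190:370],None,fx=4,fy=4,interpolation=cv2.INTER_CUBIC)[:600,:800],'w1z')
save(cv2.resize(m[80:240,190:370],None,fx=3,fy=3)[:,:,None].repeat(3,2),'w1m')
def edge(rows,fn):
    pts=np.array([[fn(np.where(m[r]>0)[0]),r] for r in rows],float);v=cv2.fitLine(pts.astype(np.float32),cv2.DIST_HUBER,0,.01,.01).ravel()
    return v
for nm,fn,z in [('lipedge',max,.075),('front',min,.075)]:
    v=edge(range(112,216),fn); t=lambda r:(v[2]+(r-v[3])*v[0]/v[1],r)
    a,b=[atz(ray(K,W,t(r)),z) for r in (110,218)]
    d=a-b;print(nm,t(110),t(218),a.round(4),b.round(4),'yaw',np.degrees(np.arctan2(-d[0],d[1])).round(2))
s=ctrl.mark_of('scene','bin_handle');Ks=cam('scene')
w=ctrl.mark_of('wrist','bin_handle')
x,e=tri([ray(*Ks,[249.9,259.5]),ray(K,W,w[0]['at'])]);print('handle',x.round(4),e)
x,e=tri([ray(*Ks,[271.4,272.7]),ray(K,W,ctrl.mark_of('wrist','bin_lip')[0]['at'])]);print('lip',x.round(4),e)
```

```text
lipedge (np.float32(347.16827), 110) (np.float32(345.65836), 218) [ 0.648  -0.0947  0.075 ] [ 0.6687 -0.1925  0.075 ] yaw 11.94
front (np.float32(222.4032), 110) (np.float32(230.07164), 218) [ 0.5384 -0.1139  0.075 ] [ 0.5591 -0.2117  0.075 ] yaw 11.97
handle [ 0.5938 -0.1586  0.1029] [0.0025513710234591393, 0.0025513710234591988]
lip [ 0.6488 -0.14    0.077 ] [0.005900466766248619, 0.0059004667662484215]
```

View pics/w1z.png

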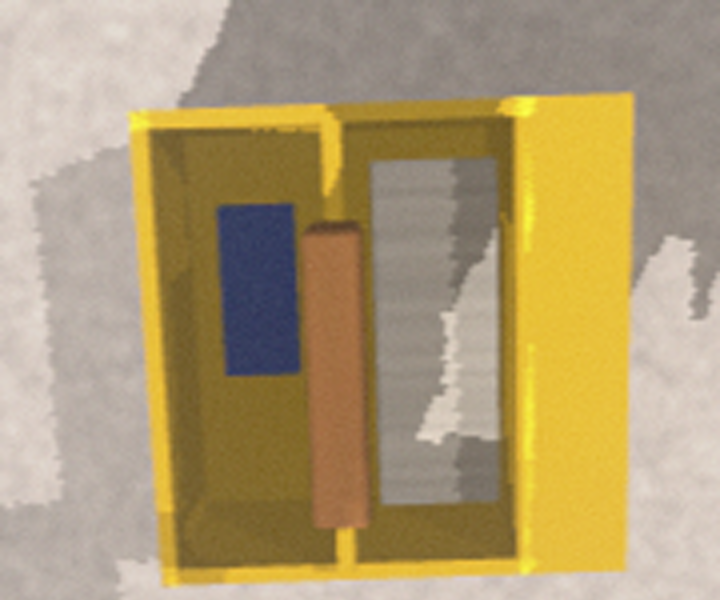

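Run:
```python
from h import *
p,Rt,st=pose();K,W=cam('wrist',st)
f=lambda u,v,z:atz(ray(K,W,(190+u/4-.4,80+v/4-.4)),z)
H_=np.mean([f(*q,.125) for q in [(303,234),(360,230),(368,525),(313,527)]],0)
a=f(132,115,.075);b=f(163,583,.075)
ax=np.array([np.cos(np.radians(11.95)),np.sin(np.radians(11.95)),0])
print('handle top',H_.round(4),'front',a,b,np.linalg.norm(a-b),'centre',(a+b)/2+.045*ax)
plan([.5945,-.1555,.36],rect(np.radians(12)),5)
```

```text
handle top [ 0.5927 -0.1563  0.125 ] front [ 0.5383871  -0.11240699  0.075     ] [ 0.56045844 -0.21889399  0.075     ] 0.10875029217387497 centre [ 0.59344756 -0.15633288  0.075     ]
row [12.0, -0.1, -5.1] [-0.0071, 0.0, -0.0] deg 0.4 mm 13.0
```

Run:
```python
from h import *
plan([.593,-.1563,.272],rect(np.radians(12)),5)
```

```text
row [29.6, -0.4, -5.0] [-0.0071, 0.0, -0.0] deg 0.4 mm 30.0
```

```bash
python3 -m crank '[20,-1,-12.5,-0.0355,0,0,87, 20,-1,-12.5,0,0,0,87, 30,0,0,0,0,0,87, 30,0,0,0,0,0,87, 10,0,0,0,0,0,87]'
python3 -m crank '[18,0,0,0,0,0,87, 12,0,0,0,0,0,87, 8,0,0,0,0,0,87, 0,0,0,0,0,0,87, 0,0,0,0,0,0,87]'
python3 - <<'E'
from h import *
save(ctrl.get_image('wrist'),'w2')
plan([.593,-.1563,.272],rect(np.radians(12)),1)
E
```

```text
time: 4.88
position: [0.5924, -0.1564, 0.3078]
tool_rot: [1.053, 1.304, -1.055]
ft_force: [-0.1, -0.2, -0.0]
grip_width: 0.997
time: 5.5
position: [0.5934, -0.1564, 0.2723]
tool_rot: [1.053, 1.3, -1.053]
ft_force: [-0.3, -0.3, 0.5]
grip_width: 0.996
row [0.4, -0.4, -0.2] [0.0001, 0.0007, -0.0011] deg 0.1 mm 0.6
```

View pics/w2.png

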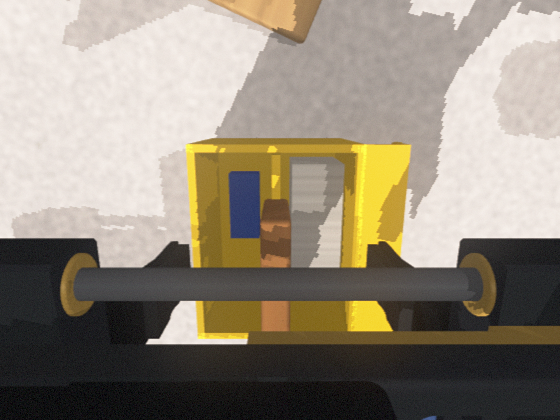

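The handle is centred between the jaws at (277,250), so I'm closing the gripper.

```bash
python3 -m crank '[0,0,0,0,0,0,0, 0,0,0,0,0,0,0, 0,0,0,0,0,0,0, 0,0,0,0,0,0,0, 0,0,0,0,0,0,0]' 40
python3 -m crank '[0,0,0,0,0,0,0, -5,0,0,0,0,0,0, -15,0,0,0,0,0,0, -20,0,0,0,0,0,0, -20,0,0,0,0,0,0]' 40
python3 - <<'E'
from h import *
p,Rt,st=pose();print(p,st['grip_width'],st['ft_force'])
# rail measurement from scene & top with repeated marks
Ks={c:cam(c) for c in ['scene','top']}
for c in ['scene','top']:save(ctrl.get_image(c),c+'2')
for n in ['rail_mid','pen_cup','note_tray']:
    rs=[]
    for c in ['scene','top']:
        m=ctrl.mark_of(c,n);print(n,c,[(np.round(a['at'],1).tolist(),round(a['confidence'],2)) for a in m[:2]])
        if m: rs.append(ray(*Ks[c],m[0]['at']))
    if len(rs)==2: x,e=tri(rs);print('   ',x.round(4),np.round(e,4))
E
```

```text
time: 6.18
position: [0.5931, -0.1564, 0.2717]
tool_rot: [1.053, 1.301, -1.054]
ft_force: [-0.9, 0.3, 0.0]
grip_width: 0.515
time: 6.8
position: [0.5931, -0.1564, 0.3334]
tool_rot: [1.053, 1.3, -1.053]
ft_force: [0.6, -0.1, -1.9]
grip_width: 0.133
[ 0.59307777 -0.15638936  0.33341501] 0.13292516570918908 [ 0.58641815 -0.07453551 -1.93499653]
rail_mid scene [([323.0, 180.3], 0.56), ([249.6, 250.4], 0.19)]
rail_mid top [([211.7, 207.5], 0.76), ([337.0, 194.3], 0.48)]
    [0.5609 0.1863 0.1692] [0.0028 0.0028]
pen_cup scene [([363.4, 161.3], 0.96)]
pen_cup top [([151.6, 199.0], 0.66)]
    [0.5912 0.3521 0.1715] [0.001 0.001]
note_tray scene [([283.9, 197.8], 0.78), ([362.9, 163.7], 0.53)]
note_tray top [([269.5, 223.5], 0.94)]
    [0.5205 0.0384 0.1606] [0.0063 0.0063]
```

```bash
python3 -m crank '[-42,0,0,0,0,0,0, -42,0,0,0,0,0,0, -42,0,0,0,0,0,0, -40,0,0,0,0,0,0, 0,0,0,0,0,0,0]'
python3 - <<'E'
from h import *
p,Rt,st=pose();print(p)
plan([.4536,.2118,.49],rect(-.218),10,np.array([.593,-.1564,.499]),rect(np.radians(12)))
E
```

```text
time: 7.82
position: [0.5937, -0.156, 0.5009]
tool_rot: [1.055, 1.296, -1.05]
ft_force: [1.3, -0.1, -3.6]
grip_width: 0.134
[ 0.5936524  -0.15602731  0.50089855]
row [0.9, -13.4, -37.3] [0.0427, 0.0, -0.0] deg 2.4 mm 39.7
```

```bash
python3 -m crank '[1,-13.4,-37.3,0.0427,0,0,0, 1,-13.4,-37.3,0.0427,0,0,0, 1,-13.4,-37.3,0.0427,0,0,0, 1,-13.4,-37.3,0.0427,0,0,0, 1,-13.4,-37.3,0.0427,0,0,0]'
python3 -m crank '[1,-13.4,-37.3,0.0427,0,0,0, 1,-13.4,-37.3,0.0427,0,0,0, 1,-13.4,-37.3,0.0427,0,0,0, 1,-13.4,-37.3,0.0427,0,0,0, 1,-13.4,-37.3,0.0427,0,0,0]'
python3 -m crank '[0,0,0,0,0,0,0, 0,0,0,0,0,0,0, 0,0,0,0,0,0,0, 0,0,0,0,0,0,0, 0,0,0,0,0,0,0]'
python3 - <<'E'
from h import *
p,Rt,st=pose();print(p,Rt.as_matrix().round(3).tolist())
im=ctrl.get_image('wrist');save(im,'w3');np.savez('v3.npz',im=im,p=p,r=Rt.as_rotvec())
K,W=cam('wrist',st)
for n,z in [('rail_mid',.165),('pen_cup',.165),('note_tray',.165)]:
    m=ctrl.mark_of('wrist',n);print(n,[(np.round(a['at'],1).tolist(),round(a['confidence'],2),atz(ray(K,W,a['at']),z).round(4)) for a in m[:2]])
E
```

```text
time: 8.45
position: [0.5027, 0.0209, 0.4905]
tool_rot: [1.212, 1.209, -1.216]
ft_force: [0.1, 0.7, -2.8]
grip_width: 0.138
time: 9.07
position: [0.4529, 0.2123, 0.4858]
tool_rot: [1.367, 1.098, -1.371]
ft_force: [0.8, 0.1, -3.3]
grip_width: 0.129
time: 9.7
position: [0.4539, 0.2109, 0.4877]
tool_rot: [1.368, 1.098, -1.368]
ft_force: [-0.4, 0.3, -1.9]
grip_width: 0.128
[0.45387629 0.21091164 0.48768995] [[-0.0, 0.976, -0.217], [-0.0, -0.217, -0.976], [-1.0, 0.0, 0.0]]
rail_mid [([399.1, 198.0], 0.68, array([0.5598, 0.1886, 0.165 ]))]
pen_cup [([362.0, 232.6], 0.64, array([0.5227, 0.164 , 0.165 ]))]
note_tray []
```

View pics/w3.png

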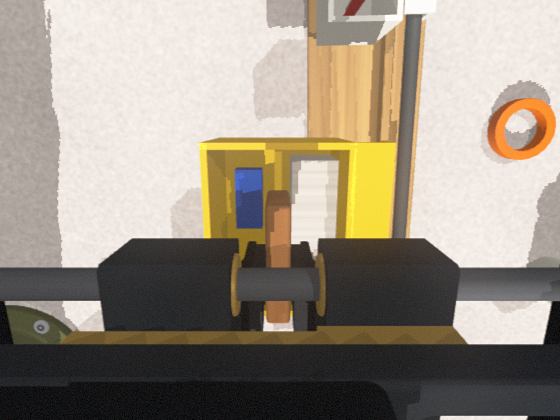

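Looking down past the held bin, the rail is the dark line from (414,15) to (401,235). The lip's outer edge is at column 395, and the cup is at the top, near (365,15). I'll fit the rail line and plan a tipped pose above it, which also serves as the second view.

```bash
cat >> h.py <<'E'
def railpix(im,rows,c0,c1,thr=75):
    g=im.max(2).astype(float); out=[]
    for r in rows:
        seg=g[r,c0(r):c1(r)]; i=np.where(seg<thr)[0]
        if len(i)>4 and i[-1]-i[0]<40: out.append([c0(r)+(i[0]+i[-1])/2,r,i[-1]-i[0]+1])
    return np.array(out)
def fitl(P):
    v=cv2.fitLine(P[:,:2].astype(np.float32),cv2.DIST_HUBER,0,.01,.01).ravel()
    return lambda r:(float(v[2]+(r-v[3])*v[0]/v[1]),float(r))
E
python3 - <<'E'
from h import *
d=np.load('v3.npz');im=d['im'];st=dict(position=d['p'],tool_rot=d['r']);K,W=cam('wrist',st)
print(im[100,390:430].max(1))
P=railpix(im,range(25,230),lambda r:396,lambda r:430)
print(len(P),P[::20].tolist())
f=fitl(P)
a,b=[atz(ray(K,W,f(r)),.165) for r in (25,225)]
e=a-b;yaw=np.arctan2(-e[0],e[1]);print(a.round(4),b.round(4),'yaw',yaw)
# scene-check of lip predicted
p=d['p'];Rt=R.from_rotvec(d['r'])
for q in [(.2007-.004,.067,y) for y in(-.055,.055)]+[(.2007-.004,.045,y) for y in(-.055,.055)]+[(.2067,.054,0)]: print(q,proj(K,W,p+Rt.apply(q)).round(1))
E
```

```text
[191 221 234 232 228 225 226 225 229 230 164  95  94  96 104 108 109 114
 116 120 121 117 115 107 110 153 222 234 226 223 234 238 237 240 241 241
 241 238 236 240]
0 []Traceback (most recent call last):
  File "<stdin>", line 6, in <module>
  File "h.py", line 45, in fitl
    v=cv2.fitLine(P[:,:2].astype(np.float32),cv2.DIST_HUBER,0,.01,.01).ravel()
                  ~^^^^^^
IndexError: too many indices for array: array is 1-dimensional, but 2 were indexed
```

Run:
```python
from h import *
d=np.load('v3.npz');im=d['im'];st=dict(position=d['p'],tool_rot=d['r']);K,W=cam('wrist',st)
P=railpix(im,range(25,230),lambda r:396,lambda r:430,150)
print(len(P),P[::20].tolist())
f=fitl(P)
a,b=[atz(ray(K,W,f(r)),.165) for r in (25,225)]
e=a-b;yaw=np.arctan2(-e[0],e[1]);print(a.round(4),b.round(4),'yaw',yaw)
p=d['p'];Rt=R.from_rotvec(d['r'])
for q in [(.2007-.004,.067,y) for y in(-.055,.055)]+[(.2007-.004,.045,y) for y in(-.055,.055)]+[(.2067,.054,0)]: print(q,proj(K,W,p+Rt.apply(q)).round(1))
```

```text
205 [[412.5, 25.0, 16.0], [411.5, 45.0, 16.0], [410.0, 65.0, 15.0], [409.0, 85.0, 15.0], [407.0, 105.0, 15.0], [406.0, 125.0, 15.0], [404.5, 145.0, 14.0], [403.5, 165.0, 14.0], [402.0, 185.0, 13.0], [401.5, 205.0, 12.0], [400.5, 225.0, 10.0]]
[0.5886 0.3246 0.165 ] [0.5569 0.1637 0.165 ] yaw -0.19480817154275784
(0.19669999999999999, 0.067, -0.055) [410.4 145.3]
(0.19669999999999999, 0.067, 0.055) [392.5 339.2]
(0.19669999999999999, 0.045, -0.055) [366.3 145.3]
(0.19669999999999999, 0.045, 0.055) [354.3 339.2]
(0.2067, 0.054, 0) [371.8 243. ]
```

Here the rail fit is good, but the lip shows at column 395 where I predicted 410. The bin is therefore sitting about 25 mm lower in the jaws than intended. I started the lift while the fingers were still closing, so they caught the handle near its top. I'll take the bin back to its clear starting spot and regrasp it properly.

Run:
```python
from h import *
d=np.load('v3.npz');im=d['im'];st=dict(position=d['p'],tool_rot=d['r']);K,W=cam('wrist',st)
P=railpix(im,range(25,135),lambda r:392,lambda r:430,150)
f=fitl(P);print(P[::15].tolist())
a,b=[atz(ray(K,W,f(r)),.165) for r in (25,135)]
e=a-b;yaw=np.arctan2(-e[0],e[1]);print(a.round(4),b.round(4),'yaw',yaw)
plan([.593,-.1564,.49],rect(np.radians(12)),10)
```

```text
[[412.5, 25.0, 16.0], [411.5, 40.0, 16.0], [411.0, 55.0, 15.0], [410.0, 70.0, 15.0], [409.0, 85.0, 15.0], [407.5, 100.0, 14.0], [406.5, 115.0, 14.0], [405.5, 130.0, 14.0]]
[0.5888 0.3246 0.165 ] [0.5721 0.2417 0.165 ] yaw -0.1990015050395155
row [-0.2, 15.0, 36.7] [-0.0427, 0.0, -0.0] deg 2.4 mm 39.6
```

```bash
python3 -m crank '[-4,15,36.7,-0.0427,0,0,0, -4,15,36.7,-0.0427,0,0,0, -4,15,36.7,-0.0427,0,0,0, -4,15,36.7,-0.0427,0,0,0, 4,15,36.7,-0.0427,0,0,0]'
python3 -m crank '[4,15,36.7,-0.0427,0,0,0, 4,15,36.7,-0.0427,0,0,0, 4,15,36.7,-0.0427,0,0,0, 4,15,36.7,-0.0427,0,0,0, 0,15,36.7,-0.0427,0,0,0]'
python3 -m crank '[0,0,0,0,0,0,0, 40,0,0,0,0,0,0, 45,0,0,0,0,0,0, 40,0,0,0,0,0,0, 30,0,0,0,0,0,0]'
python3 -m crank '[10,0,0,0,0,0,0, 5,0,0,0,0,0,0, 0,0,0,0,0,0,0, 0,0,0,0,0,0,0, 0,0,0,0,0,0,0]'
```

```text
time: 10.52
position: [0.5041, 0.0188, 0.5005]
tool_rot: [1.212, 1.206, -1.21]
ft_force: [0.0, 0.4, -2.8]
grip_width: 0.13
time: 11.15
position: [0.5938, -0.158, 0.4832]
tool_rot: [1.053, 1.302, -1.053]
ft_force: [0.2, 1.1, -2.1]
grip_width: 0.13
time: 11.78
position: [0.5926, -0.1557, 0.3268]
tool_rot: [1.053, 1.303, -1.054]
ft_force: [0.3, -0.3, -2.8]
grip_width: 0.131
time: 12.4
position: [0.5935, -0.1565, 0.3146]
tool_rot: [1.054, 1.3, -1.053]
ft_force: [0.6, 0.0, -2.2]
grip_width: 0.131
```

```bash
python3 -m crank '[5,0,0,0,0,0,0, 4,0,0,0,0,0,0, 3,0,0,0,0,0,0, 2,0,0,0,0,0,0, 0,0,0,0,0,0,0]'
python3 - <<'E'
from h import *
save(ctrl.get_image('wrist'),'w4')
E
```

```text
time: 13.02
position: [0.5932, -0.1564, 0.2995]
tool_rot: [1.053, 1.301, -1.054]
ft_force: [0.4, -0.8, -1.8]
grip_width: 0.131
```

View pics/w4.png

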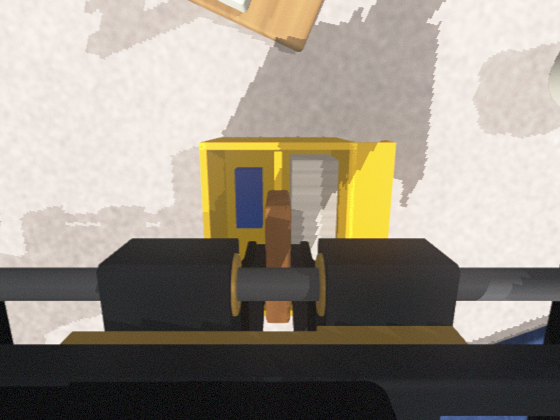

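The bin is still held about 25 mm low, with its lip at column 395. It is now only a few millimetres above the desk, so I'll lower it gently until it touches.

```bash
python3 -m crank '[1.5,0,0,0,0,0,0, 1.5,0,0,0,0,0,0, 0,0,0,0,0,0,0, 0,0,0,0,0,0,0, 0,0,0,0,0,0,0]'
```

```text
time: 13.7
position: [0.5934, -0.1565, 0.2978]
tool_rot: [1.053, 1.3, -1.054]
ft_force: [-2.7, -0.0, 6.0]
grip_width: 0.13
```

```bash
python3 -m crank '[0,0,0,0,0,0,60, 0,0,0,0,0,0,60, 0,0,0,0,0,0,60, 0,0,0,0,0,0,60, 0,0,0,0,0,0,60]'
python3 -m crank '[9,0,0,0,0,0,60, 9,0,0,0,0,0,60, 8,0,0,0,0,0,60, 0,0,0,0,0,0,60, 0,0,0,0,0,0,60]'
python3 -m crank '[0,0,0,0,0,0,0, 0,0,0,0,0,0,0, 0,0,0,0,0,0,0, 0,0,0,0,0,0,0, 0,0,0,0,0,0,0]' 40
python3 -m crank '[0,0,0,0,0,0,0, 0,0,0,0,0,0,0, 0,0,0,0,0,0,0, 0,0,0,0,0,0,0, 0,0,0,0,0,0,0]' 40
python3 - <<'E'
from h import *
save(ctrl.get_image('wrist'),'w5')
E
```

```text
time: 14.32
position: [0.5933, -0.1565, 0.2966]
tool_rot: [1.054, 1.301, -1.054]
ft_force: [-0.3, -0.1, -0.1]
grip_width: 0.617
time: 14.95
position: [0.5934, -0.1565, 0.2708]
tool_rot: [1.053, 1.301, -1.053]
ft_force: [-0.3, 0.4, 0.3]
grip_width: 0.688
time: 15.58
position: [0.5933, -0.1565, 0.2708]
tool_rot: [1.053, 1.301, -1.054]
ft_force: [0.2, 0.3, -0.9]
grip_width: 0.21
time: 16.2
position: [0.5933, -0.1565, 0.2708]
tool_rot: [1.053, 1.301, -1.053]
ft_force: [0.4, -0.2, 1.0]
grip_width: 0.136
```

View pics/w5.png

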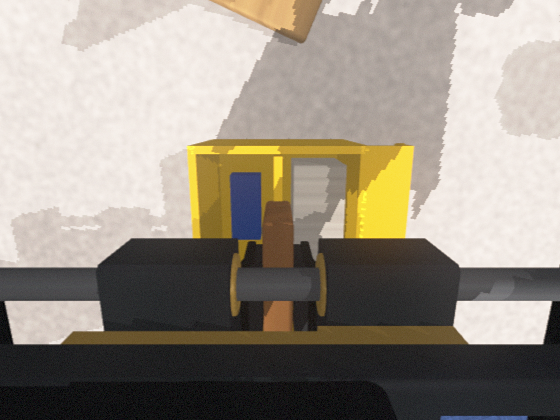

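This time the grasp is deep: the lip is at column 413 and the front edge at 188, matching the expected scale. Now I'll lift and return to the stand.

```bash
python3 -m crank '[-15,0,0,0,0,0,0, -50,0,0,0,0,0,0, -55,0,0,0,0,0,0, -55,0,0,0,0,0,0, -45,0,0,0,0,0,0]'
python3 - <<'E'
from h import *
yaw=-.199;ex=np.array([np.cos(yaw),np.sin(yaw),0]);ey=np.array([-ex[1],ex[0],0])
m=np.array([.5613,.188,.165])
p=m-.12*ex;p[2]=.491
plan(p,rect(yaw),10,np.array([.5934,-.1565,.4908]),rect(np.radians(12)))
E
```

```text
time: 16.88
position: [0.5929, -0.156, 0.4941]
tool_rot: [1.053, 1.299, -1.052]
ft_force: [-0.1, -0.4, -2.7]
grip_width: 0.137
row [-0.0, -14.1, -37.5] [0.0408, 0.0, -0.0] deg 2.3 mm 40.0
```

```bash
python3 -m crank '[0,-14,-37.5,0.0408,0,0,0, 0,-14,-37.5,0.0408,0,0,0, 0,-14,-37.5,0.0408,0,0,0, 0,-14,-37.5,0.0408,0,0,0, 0,-14,-37.5,0.0408,0,0,0]'
python3 -m crank '[0,-14,-37.5,0.0408,0,0,0, 0,-14,-37.5,0.0408,0,0,0, 0,-14,-37.5,0.0408,0,0,0, 0,-14,-37.5,0.0408,0,0,0, 0,-14,-37.5,0.0408,0,0,0]'
python3 -m crank '[0,0,0,0,0,0,0, 0,0,0,0,0,0,0, 0,0,0,0,0,0,0, 0,0,0,0,0,0,0, 0,0,0,0,0,0,0]'
python3 - <<'E'
from h import *
p,Rt,st=pose();print(p,Rt.as_matrix().round(3).tolist())
im=ctrl.get_image('wrist');save(im,'w6');np.savez('v6.npz',im=im,p=p,r=Rt.as_rotvec())
K,W=cam('wrist',st)
for n in ['bin_lip','rail_mid','pen_cup']:
    m=ctrl.mark_of('wrist',n);print(n,[(np.round(a['at'],1).tolist(),round(a['confidence'],2),atz(ray(K,W,a['at']),.165).round(4)) for a in m[:2]])
E
```

```text
time: 17.5
position: [0.499, 0.0218, 0.4914]
tool_rot: [1.206, 1.211, -1.206]
ft_force: [0.5, 0.1, -2.1]
grip_width: 0.134
time: 18.12
position: [0.4435, 0.2138, 0.4914]
tool_rot: [1.354, 1.107, -1.354]
ft_force: [0.8, -0.1, -2.0]
grip_width: 0.132
time: 18.75
position: [0.4448, 0.2117, 0.4907]
tool_rot: [1.355, 1.108, -1.355]
ft_force: [0.5, 0.8, -2.3]
grip_width: 0.135
[0.44483866 0.21171716 0.49070024] [[-0.0, 0.98, -0.198], [-0.0, -0.198, -0.98], [-1.0, -0.0, 0.0]]
bin_lip [([372.5, 244.8], 0.96, array([0.5229, 0.1513, 0.165 ]))]
rail_mid [([407.6, 198.7], 0.79, array([0.5594, 0.1884, 0.165 ]))]
pen_cup []
```

View pics/w6.png

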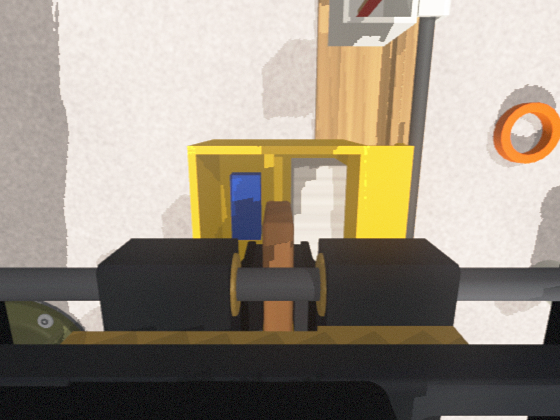

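```bash
cat >> h.py <<'E'
LIP=np.array([.2058,.054,0.])
def seat(m,yaw,th,s,dx=0,dz=0):
    ex=np.array([np.cos(yaw),np.sin(yaw),0])
    R2=rect(yaw)*R.from_rotvec([0,0,-th])
    bz=-R2.as_matrix()[:,0]
    lip=np.array(m)+s*bz+dx*ex+[0,0,dz]
    return lip-R2.apply(LIP),R2
E
python3 - <<'E'
from h import *
L=[]
for n,c1 in (('v3',430),('v6',440)):
    d=np.load(n+'.npz');im=d['im'];st=dict(position=d['p'],tool_rot=d['r']);K,W=cam('wrist',st)
    P=railpix(im,range(28,138),lambda r:(392 if n=='v3' else 412),lambda r:c1,150)
    f=fitl(P);a,b=[atz(ray(K,W,f(r)),.165) for r in (28,137)];e=a-b
    yaw=np.arctan2(-e[0],e[1]);print(n,len(P),P[::27].tolist(),yaw,(b+(.188-b[1])/e[1]*e).round(4))
p2,R2=seat([.5613,.188,.165],-.199,.436,.10)
print(p2);plan(p2,R2,10)
p,Rt,_=pose()
E
```

```text
v3 110 [[412.5, 28.0, 16.0], [411.0, 55.0, 15.0], [409.0, 82.0, 15.0], [407.0, 109.0, 15.0], [405.0, 136.0, 15.0]] -0.1994201815061052 [0.5612 0.188  0.165 ]
v6 110 [[426.0, 28.0, 15.0], [423.5, 55.0, 16.0], [421.0, 82.0, 15.0], [418.5, 109.0, 14.0], [417.0, 136.0, 11.0]] -0.18865013661975208 [0.5626 0.188  0.165 ]
[0.63991366 0.17214605 0.46499697]
row [-1.4, 20.2, 0.1] [0.0, 0.0, -0.0436] deg 2.5 mm 20.3
```

```bash
python3 -m crank '[-3,20.2,0,0,0,-0.0436,0, -3,20.2,0,0,0,-0.0436,0, -3,20.2,0,0,0,-0.0436,0, -1.4,20.2,0,0,0,-0.0436,0, -1.4,20.2,0,0,0,-0.0436,0]'
python3 -m crank '[0,20.2,0,0,0,-0.0436,0, 0,20.2,0,0,0,-0.0436,0, 0,20.2,0,0,0,-0.0436,0, 0,20.2,0,0,0,-0.0436,0, 0,20.2,0,0,0,-0.0436,0]'
python3 -m crank '[0,0,0,0,0,0,0, 0,0,0,0,0,0,0, 0,0,0,0,0,0,0, 0,0,0,0,0,0,0, 0,0,0,0,0,0,0]'
python3 - <<'E'
from h import *
p,Rt,st=pose();print(p,Rt.as_matrix().round(3).tolist(),np.round(st['joint_positions'],2))
im=ctrl.get_image('wrist');save(im,'w7');np.savez('v7.npz',im=im,p=p,r=Rt.as_rotvec())
im=ctrl.get_image('scene');save(cv2.resize(im[110:260,220:420],None,fx=4,fy=4,interpolation=cv2.INTER_CUBIC),'s7')
K,W=cam('wrist',st)
for n in ['bin_lip','rail_mid','pen_cup']:
    m=ctrl.mark_of('wrist',n);print(n,[(np.round(a['at'],1).tolist(),round(a['confidence'],2),atz(ray(K,W,a['at']),.165).round(4)) for a in m[:2]])
E
```

```text
time: 19.58
position: [0.545, 0.1919, 0.4935]
tool_rot: [1.261, 1.286, -1.51]
ft_force: [0.0, -0.0, -1.8]
grip_width: 0.134
time: 20.2
position: [0.6394, 0.1727, 0.4627]
tool_rot: [1.15, 1.461, -1.661]
ft_force: [-0.0, -0.2, -2.7]
grip_width: 0.134
time: 20.82
position: [0.6378, 0.1734, 0.4639]
tool_rot: [1.15, 1.46, -1.659]
ft_force: [-0.1, 0.8, -2.8]
grip_width: 0.135
[0.63782951 0.17339069 0.46393045] [[-0.413, 0.889, -0.197], [0.083, -0.179, -0.98], [-0.907, -0.421, 0.0]] [ 0.22  0.61 -0.82  1.12  0.14  1.91 -0.74]
bin_lip [([372.9, 245.5], 0.86, array([0.5806, 0.1515, 0.165 ]))]
rail_mid []
pen_cup []
```

View pics/w7.png

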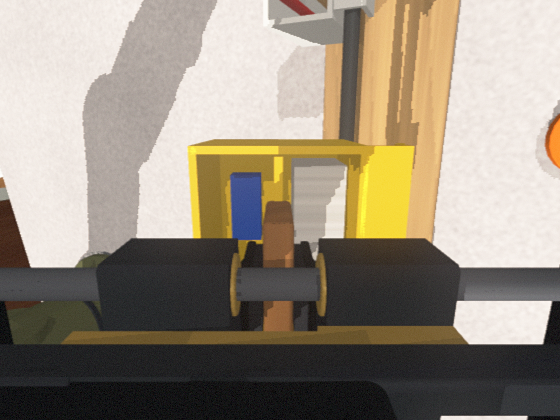

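View pics/s7.png

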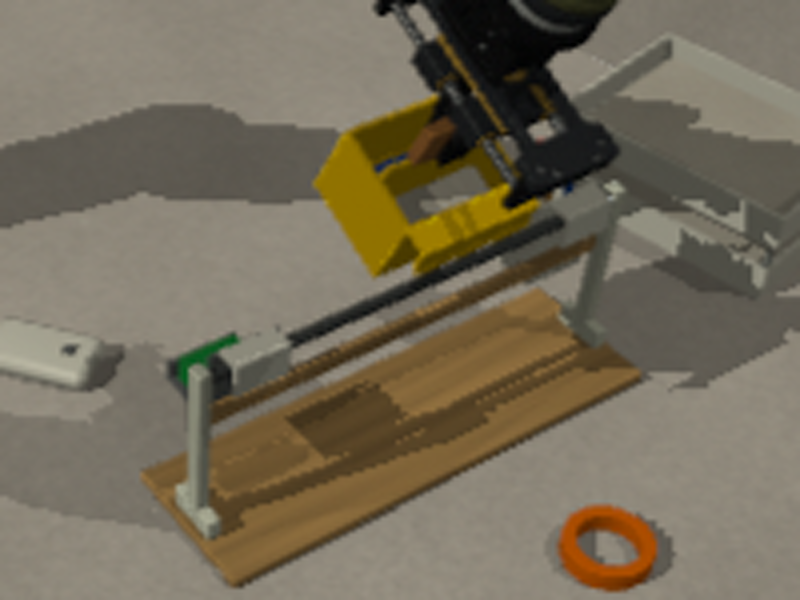

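The scene crop shows the bin tipped above the rail, between the cup and the tray. In the wrist view the rail runs from (352,15) to (347,137). I'll now triangulate the rail from the two wrist views.

```bash
cat > rl.py <<'E'
from h import *
def plane(n,rows,c0,c1,thr=150):
    d=np.load(n+'.npz');im=d['im'];K,W=cam('wrist',dict(position=d['p'],tool_rot=d['r']))
    P=railpix(im,rows,lambda r:c0,lambda r:c1,thr);print(n,len(P),P[::25].tolist())
    f=fitl(P);o,d1=ray(K,W,f(rows[0]));o,d2=ray(K,W,f(rows[-1]));nn=np.cross(d1,d2);return o,nn/np.linalg.norm(nn)
def inter(pls,y=.188):
    N=np.array([n for o,n in pls]);b=np.array([o@n for o,n in pls])
    x,z=np.linalg.lstsq(N[:,[0,2]],b-N[:,1]*y,rcond=None)[0]
    x2,z2=np.linalg.lstsq(N[:,[0,2]],b-N[:,1]*(y+.1),rcond=None)[0]
    return x,z,'yaw',-(x2-x)/.1,'slope',(z2-z)/.1
E
python3 - <<'E'
from rl import *
im=np.load('v7.npz')['im'];print(im[70,325:375].max(1))
a=plane('v3',range(28,138),392,430);b=plane('v6',range(28,125),413,440)
c=plane('v7',range(45,135),338,362,110)
print(inter([a,c]),inter([b,c]),inter([a,b,c]))
for q in [.160,.165,.17]:
  o,n=c; print(q,(o@n-n[1]*.188-n[2]*q)/n[0])
E
```

```text
[203 210 218 219 214 216 215 213 211 211 208 210 213 214 212 211 155  95
  77  84  85  86  85  92  92  96  90  87  86  90  83  81 103 132 135 127
 138 183 214 216 219 221 224 226 224 222 222 227 229 228]
v3 110 [[412.5, 28.0, 16.0], [411.0, 53.0, 15.0], [409.0, 78.0, 15.0], [407.0, 103.0, 15.0], [405.5, 128.0, 14.0]]
v6 97 [[426.0, 28.0, 15.0], [423.5, 53.0, 16.0], [421.0, 78.0, 15.0], [419.5, 103.0, 14.0]]
v7 90 [[350.5, 45.0, 16.0], [349.5, 70.0, 16.0], [348.0, 95.0, 15.0], [347.0, 120.0, 15.0]]
(np.float64(0.5607847675006737), np.float64(0.16490664018311366), 'yaw', np.float64(-0.20152124367988078), 'slope', np.float64(0.0016302247686417193)) (np.float64(0.5614277288933092), np.float64(0.1674174624783659), 'yaw', np.float64(-0.19651509447264126), 'slope', np.float64(-0.017919239922192798)) (np.float64(0.5610974030320076), np.float64(0.16627529107266723), 'yaw', np.float64(-0.1990870382434895), 'slope', np.float64(-0.009026201331286676))
0.16 0.5595282945868955
0.165 0.560808674711469
0.17 0.5620890548360424
```

Run:
```python
from h import *
p2,R2=seat([.5609,.188,.165],-.199,.436,.028)
plan(p2,R2,1);plan(p2,R2,3)
```

```text
row [69.9, 0.8, 0.8] [0.0004, 0.0003, -0.0001] deg 0.0 mm 69.9
row [23.3, 0.3, 0.3] [0.0001, 0.0001, -0.0] deg 0.0 mm 23.3
```

```bash
python3 -m crank '[15,0.4,0.4,0,0,0,0, 25,0.4,0.4,0,0,0,0, 20,0,0,0,0,0,0, 10,0,0,0,0,0,0, 0,0,0,0,0,0,0]'
python3 -m crank '[0,0,0,0,0,0,0, 0,0,0,0,0,0,0, 0,0,0,0,0,0,0, 0,0,0,0,0,0,0, 0,0,0,0,0,0,0]'
python3 - <<'E'
from h import *
p,Rt,st=pose();print(p,st['ft_force'])
im=ctrl.get_image('wrist');save(im,'w8');np.savez('v8.npz',im=im,p=p,r=Rt.as_rotvec())
im=ctrl.get_image('scene');save(cv2.resize(im[130:230,250:390],None,fx=5,fy=5,interpolation=cv2.INTER_CUBIC),'s8')
p2,R2=seat([.5609,.188,.165],-.199,.436,0);plan(p2,R2,1)
E
```

```text
time: 21.7
position: [0.6096, 0.1781, 0.3994]
tool_rot: [1.149, 1.461, -1.66]
ft_force: [0.4, -0.7, -2.5]
grip_width: 0.132
time: 22.32
position: [0.6097, 0.1782, 0.3996]
tool_rot: [1.15, 1.461, -1.659]
ft_force: [0.1, 1.0, -2.7]
grip_width: 0.134
[0.60974424 0.17822084 0.39961087] [ 0.12395707  0.99746853 -2.66722017]
row [27.9, -0.1, 0.0] [0.0004, 0.0003, -0.0] deg 0.0 mm 27.9
```

View pics/w8.png

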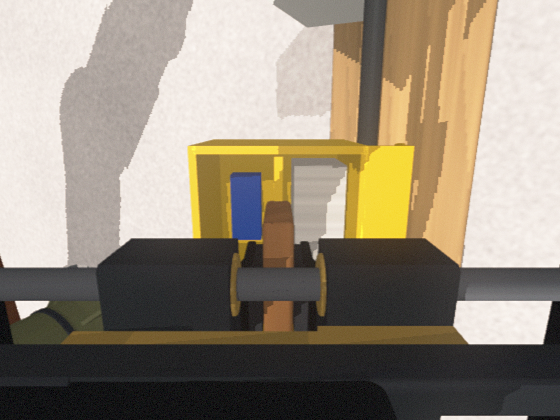

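View pics/s8.png

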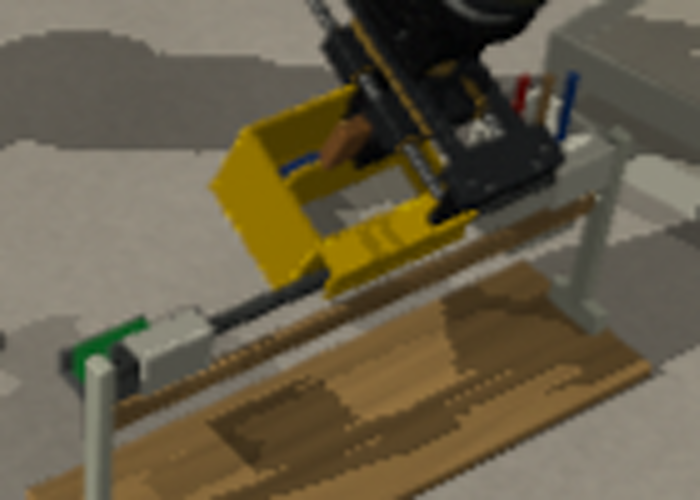

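The rail enters under the lip at (368,140), and the scene crop shows the rail going into the mouth line. I'll measure the side offset in the tool frame.

Run:
```python
from h import *
d=np.load('v8.npz');im=d['im'];Kp=ctrl.camera_params('wrist');K=np.array(Kp['K']);HE=np.array(Kp['hand_eye'])
print(im[80,355:395].max(1),im[130,350:390].max(1))
P=railpix(im,range(35,138),lambda r:354,lambda r:385,75);print(len(P),P[::20].tolist());f=fitl(P)
for r in (40,80,130):
    q=HE[:3,:3]@np.linalg.inv(K)@np.array([*f(r),1.]);o=HE[:3,3];t=(.2058+.028-o[0])/q[0];print((o+t*q).round(4))
# lip/front edges at rim height: tool x=.1958-.. (rim z=75 -> .1958)
for uv in [(413,147),(188,147)]:
    q=HE[:3,:3]@np.linalg.inv(K)@np.array([*uv,1.]);t=(.1958-o[0])/q[0];print('edge',(o+t*q).round(4))
```

```text
[202 203 203 220 205 131  78  75  84  78  82  88  86  87  86  88  89  91
  88  88  86  87  80  80  84  75 106 165 217 228 192 164 165 197 177 157
 159 165 162 164] [204 207 213 210 210 212 227 168  95  82  89  85  95  90  89  89  95 100
  97  94  96  95  92  89  91  90  84  95 127 208 232 230 229 232 231 228
 226 221 223 228]
9 [[373.0, 35.0, 21.0]]
[ 0.2338  0.0538 -0.1109]
[ 0.2338  0.0538 -0.0897]
[ 0.2338  0.0538 -0.0616]
edge [ 0.1958  0.0676 -0.0542]
edge [ 0.1958 -0.0443 -0.0542]
```

The rail lies at tool y = 53.8 mm and the mouth centre at about 54.5 mm, so they are aligned within 1 mm. Inserting slowly along the tool axis.

```bash
python3 -m crank '[6,0,0,0,0,0,0, 6,0,0,0,0,0,0, 5,0,0,0,0,0,0, 3,0,0,0,0,0,0, 0,0,0,0,0,0,0]'
python3 -m crank '[3,0,0,0,0,0,0, 2,0,0,0,0,0,0, 2,0,0,0,0,0,0, 0,0,0,0,0,0,0, 0,0,0,0,0,0,0]'
```

```text
time: 23.05
position: [0.6013, 0.1799, 0.3813]
tool_rot: [1.149, 1.461, -1.66]
ft_force: [-0.1, 0.4, -1.6]
grip_width: 0.138
time: 23.68
position: [0.5986, 0.1804, 0.3752]
tool_rot: [1.15, 1.461, -1.659]
ft_force: [0.6, 0.3, -2.3]
grip_width: 0.137
```

```bash
python3 -m crank '[1,0,0,0,0,0,0, 1,0,0,0,0,0,0, 0.5,0,0,0,0,0,0, 0,0,0,0,0,0,0, 0,0,0,0,0,0,0]'
python3 - <<'E'
from h import *
p,Rt,st=pose();print(p,st['ft_force'])
im=ctrl.get_image('scene');save(cv2.resize(im[130:230,250:390],None,fx=5,fy=5,interpolation=cv2.INTER_CUBIC),'s9')
save(ctrl.get_image('wrist'),'w9')
p2,R2=seat([.5609,.188,.165],-.199,.436,0);plan(p2,R2,1)
E
```

```text
time: 24.3
position: [0.5976, 0.1806, 0.3736]
tool_rot: [1.15, 1.461, -1.659]
ft_force: [-0.2, -1.0, 4.9]
grip_width: 0.133
[0.59760946 0.18064785 0.37362898] [-0.17011996 -0.99160233  4.92153071]
row [-0.9, 0.2, 0.1] [0.0005, 0.0, -0.0007] deg 0.0 mm 0.9
```

View pics/s9.png

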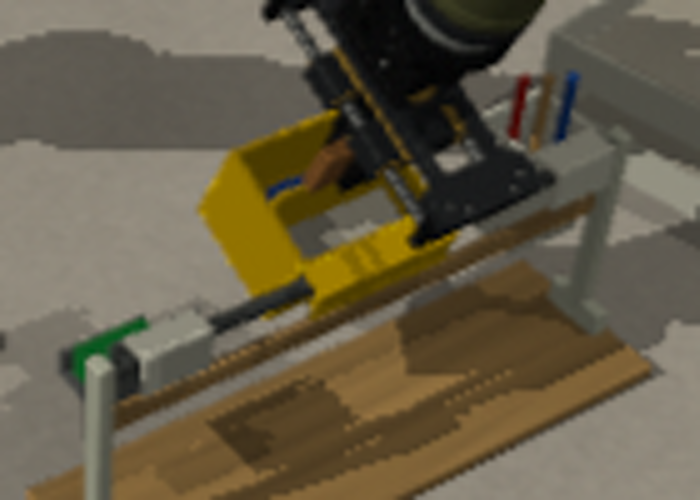

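View pics/w9.png

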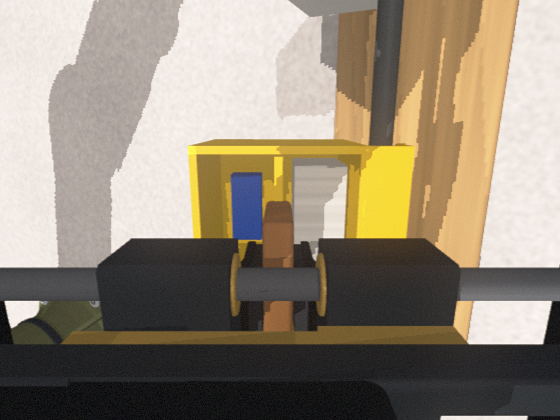

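The force changed by about 7 N, so the lip is resting on the rail at about 25 degrees, and it has been held there. Next I'll swing it down about the rail axis in 11 rows of 0.0396 rad, checking partway.

```bash
python3 -m crank '[0,0,0,0,0,0,0, 2.3,-8.07,0,0,0,0.0396,0, 2.3,-8.07,0,0,0,0.0396,0, 2.3,-8.07,0,0,0,0.0396,0, 2.3,-8.07,0,0,0,0.0396,0]'
python3 -m crank '[2.3,-8.07,0,0,0,0.0396,0, 2.3,-8.07,0,0,0,0.0396,0, 2.3,-8.07,0,0,0,0.0396,0, 0,0,0,0,0,0,0, 0,0,0,0,0,0,0]'
python3 - <<'E'
from h import *
p2,R2=seat([.5609,.188,.165],-.199,.159,-.0009);plan(p2,R2,1)
p2,R2=seat([.5609,.188,.165],-.199,0,-.0009);plan(p2,R2,4)
E
```

```text
time: 25.02
position: [0.5654, 0.187, 0.3767]
tool_rot: [1.236, 1.33, -1.548]
ft_force: [2.6, -1.1, 2.3]
grip_width: 0.134
time: 25.65
position: [0.5407, 0.1923, 0.376]
tool_rot: [1.289, 1.238, -1.466]
ft_force: [1.8, -1.2, 6.8]
grip_width: 0.138
row [0.2, -0.1, 0.2] [0.0004, -0.0009, -0.001] deg 0.1 mm 0.3
row [2.3, -8.1, 0.1] [0.0001, -0.0002, 0.0395] deg 2.3 mm 8.5
```

```bash
python3 -m crank '[2.3,-8.1,0,0,0,0.0395,0, 2.3,-8.1,0,0,0,0.0395,0, 2.3,-8.1,0,0,0,0.0395,0, 0,0,0,0,0,0,0, 0,0,0,0,0,0,0]'
python3 -m crank '[2.3,-8.1,0,0,0,0.0395,0, 0,0,0,0,0,0,0, 0,0,0,0,0,0,0, 0,0,0,0,0,0,0, 0,0,0,0,0,0,0]'
python3 - <<'E'
from h import *
p,Rt,st=pose();print(p,st['ft_force'],st['torque'])
p2,R2=seat([.5609,.188,.165],-.199,0,-.0009);plan(p2,R2,1)
im=ctrl.get_image('scene');save(cv2.resize(im[130:230,250:390],None,fx=5,fy=5,interpolation=cv2.INTER_CUBIC),'s10')
E
```

```text
time: 26.28
position: [0.5153, 0.1979, 0.3723]
tool_rot: [1.337, 1.144, -1.384]
ft_force: [-3.1, -1.0, 9.9]
grip_width: 0.136
time: 26.9
position: [0.5066, 0.2001, 0.3703]
tool_rot: [1.351, 1.113, -1.357]
ft_force: [-6.1, -0.3, 11.7]
grip_width: 0.134
[0.50664164 0.20014165 0.37032928] [-6.06564661 -0.27052372 11.74510159] [-0.12600301  0.66180959 -0.08265181]
row [0.4, 1.6, 1.2] [0.0018, -0.0001, 0.0049] deg 0.3 mm 2.0
```

View pics/s10.png

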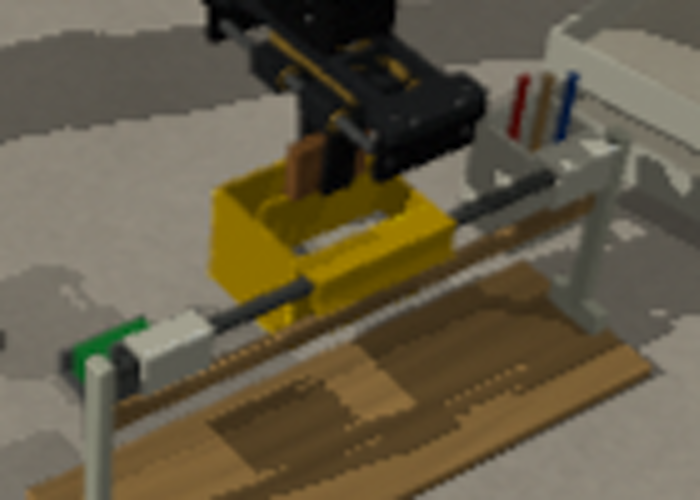

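The bin is upright with the rail through its lip and its front facing the robot. A light force of about 13 N remains, so I'll ease it off, open the gripper and retreat.

```bash
python3 -m crank '[-0.6,0,0,0,0,0,0, -0.6,-0.4,0,0,0,0,0, 0,0,0,0,0,0,0, 0,0,0,0,0,0,0, 0,0,0,0,0,0,0]'
python3 -m crank '[0,0,0,0,0,0,45, 0,0,0,0,0,0,45, 0,0,0,0,0,0,45, 0,0,0,0,0,0,45, 0,0,0,0,0,0,45]'
python3 - <<'E'
from h import *
p,Rt,st=pose();print(p,st['ft_force'],st['grip_width'])
save(ctrl.get_image('wrist'),'w11')
E
```

```text
time: 27.58
position: [0.5066, 0.1999, 0.3705]
tool_rot: [1.352, 1.113, -1.356]
ft_force: [-3.0, 1.2, 6.7]
grip_width: 0.134
time: 28.2
position: [0.5073, 0.1987, 0.3704]
tool_rot: [1.354, 1.109, -1.355]
ft_force: [0.4, -0.6, 0.8]
grip_width: 0.506
[0.50730943 0.1987112  0.37039741] [ 0.38448144 -0.57170166  0.83467572] 0.5064154100434902
```

View pics/w11.png

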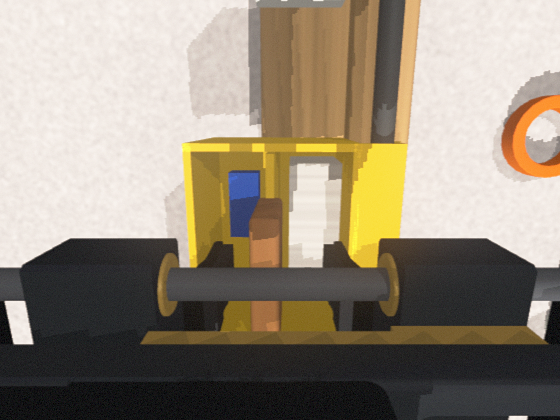

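The jaws are clear of the handle: they sit at columns 238 and 330, with the handle between 250 and 282. I'll retreat straight up and check how the bin hangs.

```bash
python3 -m crank '[-5,0,0,0,0,0,45, -15,0,0,0,0,0,45, -30,0,0,0,0,0,45, -40,0,0,0,0,0,45, -40,0,0,0,0,0,45]'
python3 -m crank '[0,-20,0,0,0,0,45, 0,-20,0,0,0,0,45, 0,-20,0,0,0,0,45, 0,0,0,0,0,0,45, 0,0,0,0,0,0,45]'
python3 - <<'E'
from h import *
p,Rt,st=pose();print(p,st['ft_force'])
save(ctrl.get_image('wrist'),'w12')
im=ctrl.get_image('scene');save(cv2.resize(im[130:230,250:390],None,fx=5,fy=5,interpolation=cv2.INTER_CUBIC),'s12')
Kc={'scene':cam('scene'),'wrist':cam('wrist',st),'top':cam('top')};ctrl.get_image('top')
for n in ['bin_lip','bin_handle','bin']:
    rs=[]
    for c in Kc:
        m=ctrl.mark_of(c,n);print(n,c,[(np.round(a['at'],1).tolist(),round(a['confidence'],2)) for a in m[:2]])
        if m and m[0]['confidence']>.5: rs.append(ray(*Kc[c],m[0]['at']))
    if len(rs)>1:
        x,e=tri(rs);d=x-np.array([.5609,.188,0]);c_,s_=np.cos(-.199),np.sin(-.199);print('  world',x.round(4),'rail frame',(d[0]*c_+d[1]*s_).round(4),(-d[0]*s_+d[1]*c_).round(4),x[2].round(4),np.round(e,4))
E
```

```text
time: 28.88
position: [0.5071, 0.199, 0.5029]
tool_rot: [1.354, 1.109, -1.353]
ft_force: [-0.0, 0.5, 0.7]
grip_width: 0.52
time: 29.5
position: [0.4491, 0.2103, 0.5012]
tool_rot: [1.355, 1.108, -1.354]
ft_force: [-0.2, -0.4, -0.5]
grip_width: 0.516
[0.449059   0.21034518 0.50115762] [-0.24343621 -0.44052722 -0.47759995]
bin_lip scene [([323.1, 180.9], 0.8)]
bin_lip wrist [([398.1, 197.2], 0.7)]
bin_lip top [([208.2, 211.9], 0.64)]
  world [0.5556 0.1919 0.1639] rail frame -0.006 0.0028 0.1639 [0.0037 0.0058 0.0078]
bin_handle scene [([312.1, 157.6], 0.98), ([283.8, 199.3], 0.56)]
bin_handle wrist [([348.5, 206.9], 0.79)]
bin_handle top [([203.2, 227.0], 0.8)]
  world [0.502  0.1999 0.2178] rail frame -0.06 0.0 0.2178 [0.0058 0.003  0.0029]
bin scene [([314.5, 188.2], 0.72)]
bin wrist [([329.4, 178.5], 0.64)]
bin top [([212.2, 230.9], 0.64), ([284.8, 140.6], 0.56)]
  world [0.5101 0.2037 0.0912] rail frame -0.0529 0.0053 0.0912 [0.0047 0.0021 0.0032]
```

View pics/w12.png

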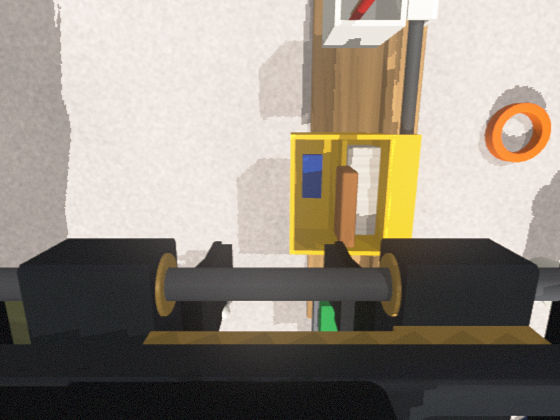

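View pics/s12.png

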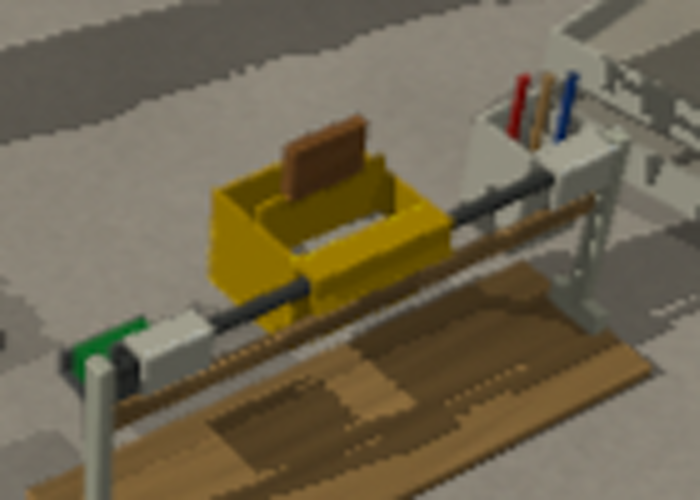

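The bin hangs on the rail, front outwards and clear of both neighbours, and the gripper is well away. I'll do a PnP fit from the wrist view to check tilt and alignment more closely.

Run:
```python
from h import *
im=cv2.imread('pics/w12.png');cv2.imwrite('pics/w12z.png',cv2.resize(im[120:260,270:440],None,fx=4.2,fy=4.2,interpolation=cv2.INTER_CUBIC))
```

```text
(no output)
```

View pics/w12z.png

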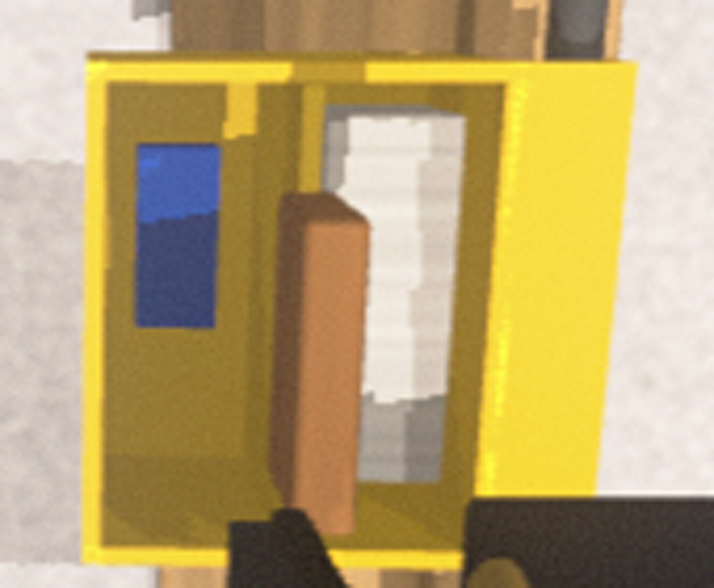

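Run:
```python
from h import *
from scipy.optimize import least_squares
p,Rt,st=pose();K,W=cam('wrist',st)
obj=np.array([(-45,55,75),(67,55,75),(-45,-55,75),(-6,30,125),(6,30,125),(-6,30,85.),(6,-30,125),(-6,-30,125)])/1000
z=np.array([(88,62),(636,63),(82,563),(303,222),(369,230),(283,195),(352,533),(297,530)])
keep=[0,1,2,3,4,6,7]
px=np.array([270,120])+(z+.5)/4.2-.5
y0=-.199;B0=R.from_euler('z',y0)
c0=np.array([.5609,.188,.1])-.054*np.array([np.cos(y0),np.sin(y0),0])
def res(v,full=False):
    B=B0*R.from_rotvec(v[3:]);X=c0+v[:3]+B.apply(obj)
    r=np.array([proj(K,W,x) for x in X])-px
    return r[keep].ravel()
s=least_squares(res,np.zeros(6),loss='soft_l1');v=s.x
B=B0*R.from_rotvec(v[3:]);lip=c0+v[:3]+B.apply([.054,0,.065]);d=B0.inv().apply(lip-[.5609,.188,0])
print('rotvec deg (rail axes)',np.degrees(v[3:]).round(2),'lip rail frame mm',(d*1000).round(1),'rms px',np.sqrt(np.mean(s.fun**2)).round(2));print(s.fun.reshape(-1,2).round(1).tolist())
im=ctrl.get_image('top');save(cv2.resize(im[120:260,100:380],None,fx=2.8,fy=2.8),'t12')
for n in ['plant','mug','tape_roll']:
    for c in ('scene','top'):
        if c=='scene':ctrl.get_image(c)
        m=ctrl.mark_of(c,n);print(n,c,[np.round(a['at'],1).tolist() for a in m[:1]])
```

```text
rotvec deg (rail axes) [ 0.99 -2.26  0.2 ] lip rail frame mm [ -3.3   0.9 160.5] rms px 0.97
[[-0.1, 0.4], [-0.5, 0.1], [0.6, -1.3], [0.1, -0.2], [0.5, -2.1], [0.3, 0.8], [-1.8, 1.4]]
plant scene [[337.0, 291.5]]
plant top [[284.9, 142.8]]
mug scene [[151.0, 254.5]]
mug top [[396.7, 303.0]]
tape_roll scene [[371.8, 246.3]]
tape_roll top [[218.2, 153.2]]
```

The checks pass: tilt is about 2°, the bin is parallel to the rail, the lip is within tolerance, and the other objects haven't moved. Handing in.

```bash
python3 -c "
from bench import ctrl
s=ctrl.get_state();print(s['time'],s['ft_force']);print(ctrl.close_job())"
```

```text
30.6 [-0.155615   -0.0497071   0.44742484]
the job is handed in; nothing more can be done
None
```

The yellow bin is hanging on the rail between the pen cup and the note tray, front outwards and released. I handed the job in at about 30.6 s of the 61 s allowed.

- **First grasp:** I lifted while the fingers were still closing, so they caught the handle about 25 mm too high. I set the bin back at its starting spot and regrasped it properly.
- **Hooking:** I tipped the bin 25° and lowered it along its own axis onto the rail. The force changed by about 7 N when the lip touched. I paused there, then swung the bin down about the rail in steps and eased the force off. After that I opened the jaws and backed away.
- **Final position:** The last wrist-camera fit puts the lip mouth 3 mm in front of the rail axis and 1 mm from the middle of the rail. It shows the bin about 2° off upright and parallel to the rail within 0.2°.
- **Height disagreement:** That fit put the lip at 160.5 mm high, while the three-camera measurement gave 164 mm. The two disagree by a few millimetres, but both are within the 155–173 mm limits.
- **Front-to-back disagreement:** The three-camera measurement gave 6 mm in front of the rail axis instead of 3 mm, with ray misfits of up to 8 mm. Both are within 10 mm.
- **Other checks:** The force on the tool was near zero after I backed away. The plant, mug and tape roll showed in the same places as at the start, within about 3 pixels.

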